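Ready the slicing knife over the bar cake

TASK

Draw the slicing knife (the one with the flat, riveted handle) out of the slanted knife block, turn it level with its edge down, and hold it a few centimetres above the bar cake, square across the middle of the cake's length with the middle of the blade over the cake, ready for the first cut. Do not let the blade touch the cake, leave the palette knife in the block and everything else where it is. Finish while still holding the knife there: do not put it down or let go.

Things in the scene. Friction and masses are not known exactly. Their poses are not given: they have to be found in the camera images.
- block: Fixed slanted wooden knife block, 204 deep (x), 130 wide (y), 185 mm high. Origin on the bench, mid-width, 95 mm behind its near upright face; x points away from the robot to the low rear, z up. Three upright slots (6 mm wide, 36 high, 182 deep) at y = -45, 0, +45 mm; the two knives sit in the outer ones, in either order.
- block_mouth (a point): Middle of the block's mouth face, at x = -60, y = 0, z = 150 mm of the block; axes as the block's. The face, 100 mm long, slopes 45 degrees and looks up and towards the robot. The slots run from it down and away from the robot at 45 degrees, so a blade comes out along (-0.71, 0, +0.71).
- slicer: Slicing knife, 290 mm long, 0.13 to 0.21 kg. Black flat-sided handle with three rivets: 120 mm long, 18 thick (y), 26 high, hooked butt 34 high. Origin mid-handle, x to the tip, z to the spine. Starts fully home: handle front (x = +60) against the mouth face, x sloping 45 degrees down, away from the robot. It slides out freely, tip clear after 170 mm. Balances at about x = +35 mm.
- slicer_edge (a point): Point on the slicing knife's cutting edge at the middle of the 170 mm blade: x = +145, y = 0, z = -18 mm in the knife's frame. The blade is 30 mm high (z -18 to +12) and 3 mm thick. This is the point to bring over the middle of the cake.
- spatula: Palette knife in the other outer slot: slim round black handle, 21 mm thick, with a steel ferrule, 108 mm long in all, no rivets; blade 168 mm with a round end. Origin 60 mm out from the mouth face, x to the tip, z up the slot, as the slicing knife. Bystander: stays in its slot.
- cake: Rectangular chocolate bar cake with a white icing zigzag, on a pale wooden board with rounded ends on two feet; all fixed as one. Board 160 x 280 mm, its top 83 mm above the bench; cake 100 mm wide (x), 220 long (y), its top 151 mm above the bench. Origin on the bench under the cake's middle, z up. x points roughly away from the robot; the knife is to lie along x, across the length.
- cake_top (a point): The middle of the cake's top face, 151 mm above the bench; axes as the cake's.
- boxes: Nested stack of clear take-away boxes, 150 x 120 x 88 mm, on the bench; origin at its underside. Loose bystander.
- tub: White lidded cream tub, 150 mm across and 118 mm high; origin at its underside. Loose bystander.
There are look-alikes about, which are no part of the job. What is shaped like the block but red is not meant.

How it is judged (in metres and radians):
At the end, for the whole second after the job is handed in: Only the fingers carry the slicing knife, still; along the cake's width, level and edge down within 10 degrees; the middle of its edge within 25 mm of the cake's middle lengthwise, 30 mm widthwise, and 10 to 70 mm above its top. The palette knife is in its slot (within 15 mm) (contact force between slicer and the fingers above 2 N and angle between the x axis of slicer and the x axis of cake, either way round below 0.17 rad and angle between slicer's own z axis and vertical below 0.17 rad and x of slicer_edge in the frame of cake_top between -0.03 and 0.03 m and y of slicer_edge in the frame of cake_top between -0.025 and 0.025 m and z of slicer_edge in the frame of cake_top between 0.01 and 0.07 m and linear speed of slicer below 0.03 m/s and contact force between slicer and cake below 0.1 N and contact force between slicer and block below 0.1 N and distance of spatula from where it was at the start of the episode below 0.015 m); the arm keeps its last pose, push and grip.
It fails at once if the slicing knife touches the cake or its board (contact force between slicer and cake above 1 N).
It fails at once if the robot touches the cake or its board (contact force between any of the arm, the fingers and cake above 1 N).
It fails at once if the palette knife is drawn from its place (moved more than 20 mm) (distance of spatula from where it was at the start of the episode above 0.02 m).
It fails at once if the take-away boxes are moved more than 20 mm (distance of boxes from where it was at the start of the episode above 0.02 m).
It fails at once if the cream tub is moved more than 20 mm (distance of tub from where it was at the start of the episode above 0.02 m).
It also fails if it takes over 40 s, if anything falls off the work surface, if the arm or the gripper's body presses on something with over 40 N, if the wrist force passes 120 N, or if a joint passes its speed limit or range.

ROBOT

A 6-joint arm with a two-finger parallel gripper is mounted at the origin on the work surface. World frame = base frame: x ahead of the robot, y to its left, z up, the work surface at z = 0. Lengths are in mm, angles in degrees, forces in N, time in s.
With the tool pointing down it reaches from about 350 to 850 mm from the base axis. Payload 8.1 kg.
Tool frame: the origin (TCP) lies at the very end of the fingers, on their centre line; the grasp point (between the pads) lies 19 mm behind it; z points along the fingers, y is the line along which they close (so a half turn about z gives the same grasp; the last joint's range is limited). The gripper opens to 85 mm and grips with 20 to 120 N. Pads are 22 mm wide; open, the fingers measure 114 mm over their backs; the gripper's body (76 mm by 85 mm) begins 54 mm behind the grasp point. The pads swing forward as they close: fully open they stand 13 mm farther back than shut.
Start: joints at [-71.184, 7.471, 85.268, -0, 87.261, -4.893], TCP at [241.275, -549.356, 231.292] pointing down, gripper open.
Joint ranges: [-169.43, 169.43], [-51.17, 129.36], [1.28, 143.12], [-76.62, 256.62], [0, 156.53], [-152.29, 152.29]. Speed limits (degrees/s): [136.94, 136.94, 159.86, 180, 180, 180].

INTERFACE

Orientations are given as [roll, pitch, yaw] about the fixed x, y, z axes, in that order (R = Rz(yaw) Ry(pitch) Rx(roll)).
In Python, from bench import * gives the robot as it stands.
- The arm moves only by the tool play_rows, never from a script. Its argument "increments" is a list of rows, each a list of 3 entries, a list of its own where there are three numbers: the gripper's target within -1 to 1 (fully open at 1, half-way at 0, shut at -1), then the shift along the tool's x, y, z in mm, then the turn about the tool's z in rad. A call has 1 to 12 rows; each row shifts and turns the commanded pose from where the row before left it, along the tool's axes as they then stand; what a row does not reach is not made up. A row lasts 1/12 s, in which the tool goes at most 41.7 mm and 7.16 degrees, less where a joint would pass 70% of its speed; a pose out of reach is approached as far as the arm can. A call is refused whole if a number of a shift passes 41.7 or a number of a turn 0.125, either way. A call with a gripper value outside its range is refused whole. The fingers move at their own pace and stop on an object; "force" is the grip in N (left out, the last holds). Time passes only in rows, so rows that do not move let the fingers close. It gives the time, the measured TCP pose, the force, the opening and the grip force at its end, in the units of the state.
- sense(): the state, without advancing time (a new reading comes with each control period).
- snapshot(name): name is "side" or "top"; returns a dict with "color" (400x640x3 uint8, red, green, blue), "intrinsics" (3x3 intrinsics, pixels), "k1" (the pictures are not rectified: a ray, as slopes to the right and down, at radius r is drawn at 1 + k1 r^2 times it, then the intrinsics apply), "world_from_camera" (4x4, takes a point from camera to world coordinates). Camera axes: x right, y down, z forward; pixel columns grow to the right and rows downward; lengths in mm; the calibration is good to about 2 mm. A picture is of the moment at which its call begins. There is no depth.
- hand_in(): hands the job in; it is judged then, once.
Trained networks look in a picture, given as the dict that the camera call returned (one of the last four; its "shot" number tells which), for a name from the list of things; names that differ only in an ending like _2 or _b are one class to them, and where a whole thing is asked for, a point or a joint stands for the part that bears it (a point fixed in the world has none). Each returns a list of dicts, best first, with "p" (0 to 1); they miss things now and then, are a little off and sometimes report something else, mostly with a low value. They report only what shows in the picture. A call takes as long as a camera call. They do not tell look-alikes from the thing itself.
- find_in(query, picture): "xyz" ([x, y, z] in mm, in the coordinates of the camera as it stood for that picture, good to about 4 mm: the middle of the surface that is visible of it).
- regions_of(query, picture): "mask" (400x640 bool, what is visible of it).
- pinpoint(query, picture): "xyz" ([x, y, z] in mm, in the coordinates of the camera as it stood for that picture, good to about 4 mm: a listed point, or the origin of a listed thing).
The state is a dict: "time": time; "joint_pos": joint angles; "qd": joint speeds; "joint_efforts": joint torques, N m; "tool_pos": TCP position; "tcp_rot": TCP orientation; "ft_force": force on the tool from outside, world axes, zero at the start; "wrist_torque": the same for the moment, N m; "finger_gap": finger opening in mm; "grip_force": force on a finger pad.
Only numpy, scipy, OpenCV 4.12 (cv2) and the standard library are available. Lean on these libraries where they do the work, as an engineer would, in place of code of your own. Each camera call takes 0.05 s, during which the arm holds its last target. There are 200 camera calls.

## Working session

There is one attempt and no reset: what is moved stays moved. The work goes in short steps, Python scripts to look and compute and a tool call to move; the robot and the scene stay as the last step left them, time stands still between calls to the robot, and variables do not carry over. Pictures are saved under pics/ and viewed, at most 10 in all, crops included, and the job is handed in when it is done.

Besides the shell and the picture viewer there is one more tool, called after "Call:" as a command line: name --argument value ..., lists and objects as JSON in quotes. play_rows: Moves the arm, as the interface text tells. Its arguments: {"type":"object","properties":{"increments":{"type":"array","items":{"type":"array"}},"force":{"type":"number"}},"required":["increments"]}

```bash
mkdir -p pics
cat > h.py <<'E'
from bench import *
import numpy as np, cv2
from scipy.spatial.transform import Rotation as Ro
def W(s,p): 
    T=np.array(s["world_from_camera"]); return (T@np.r_[p,1])[:3]
def px(s,w):
    T=np.linalg.inv(np.array(s["world_from_camera"])); c=(T@np.r_[w,1])[:3]; a=c[:2]/c[2]; a=a*(1+s["k1"]*(a@a)); K=np.array(s["intrinsics"]); return (K@np.r_[a,1])[:2]
def save(s,n,crop=None,k=1):
    im=s["color"][:,:,::-1]
    if crop: x0,y0,x1,y1=crop; im=im[y0:y1,x0:x1]
    cv2.imwrite("pics/"+n,cv2.resize(im,None,fx=k,fy=k,interpolation=cv2.INTER_CUBIC))
E
python3 - <<'E'
from h import *
for n in ["side","top"]:
    s=snapshot(n); save(s,n+"0.png")
    print(n,np.array(s["world_from_camera"]).round(2).tolist())
    for q in ["block","block_mouth","slicer","slicer_edge","spatula","cake","cake_top","boxes","tub"]:
        for r in pinpoint(q,s)[:3]:
            w=W(s,r["xyz"]); print(q,round(r["p"],2),w.round(),px(s,w).round())
print(sense())
E
```

```text
side [[-0.33, 0.9, -0.28, 914.93], [0.94, 0.31, -0.1, 168.15], [-0.0, -0.3, -0.95, 1595.9], [0.0, 0.0, 0.0, 1.0]]
block 0.94 [217. 389.   2.] [437. 177.]
block 0.75 [397. 166.  -0.] [365. 201.]
block 0.68 [722. 217.   3.] [351. 291.]
block_mouth 0.96 [156. 381. 151.] [449. 145.]
block_mouth 0.76 [664. 221. 149.] [361. 269.]
block_mouth 0.76 [341. 166. 154.] [374. 173.]
slicer 0.75 [618. 271. 191.] [382. 258.]
spatula 0.75 [616. 181. 193.] [354. 248.]
cake 0.87 [ 659. -161.    4.] [255. 238.]
cake_top 0.62 [ 656. -158.  153.] [251. 228.]
boxes 0.89 [ 557. -551.    4.] [168. 179.]
tub 0.79 [535. 551.   2.] [458. 271.]
top [[0.02, -0.99, 0.15, 220.52], [-1.0, -0.02, -0.01, 15.28], [0.01, -0.15, -0.99, 1675.84], [0.0, 0.0, 0.0, 1.0]]
block 0.95 [721. 216. -10.] [270. 145.]
block 0.72 [400. 163.  -2.] [280. 226.]
block 0.72 [218. 386.  -2.] [220. 273.]
block_mouth 0.96 [659. 218. 151.] [264. 149.]
block_mouth 0.62 [341. 165. 149.] [275. 238.]
block_mouth 0.57 [158. 377. 150.] [212. 290.]
slicer 0.66 [619. 266. 192.] [248. 157.]
slicer_edge 0.62 [615. 177. 190.] [274. 159.]
spatula 0.51 [6
[... 226 characters left out ...]
. 148.]
{'time': 1.0, 'joint_pos': array([-7.11846971e+01,  7.47219962e+00,  8.52688997e+01, -2.85273961e-04,
        8.72608239e+01, -4.89288436e+00]), 'qd': array([ 0.06674156, -0.13701152, -0.07063385,  0.00839947,  0.08228397,
       -0.06490606]), 'joint_efforts': array([-4.33117521e-04, -5.69337380e+01, -5.00871778e+01, -1.96127407e-04,
        1.25430346e-03,  1.76143175e-05]), 'tool_pos': array([ 241.2665743 , -549.35097463,  231.27088636]), 'tcp_rot': array([-1.79998060e+02,  1.19875350e-04,  2.37082009e+01]), 'ft_force': array([-0.4562016 ,  0.13583877,  0.80773827]), 'wrist_torque': array([-0.03835546,  0.01126034, -0.01570741]), 'grip_force': 0.0, 'finger_gap': 86.01299251968857}
```

View pics/side0.png

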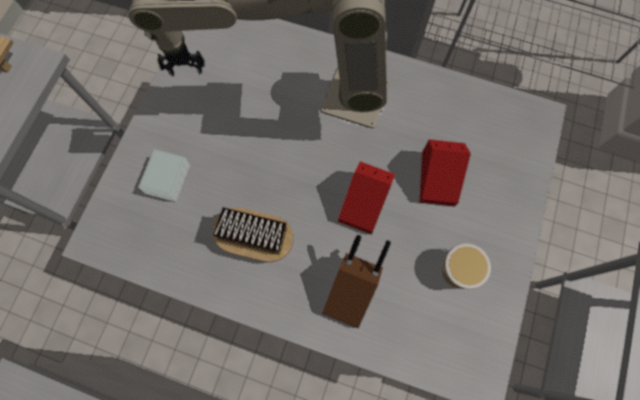

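View pics/top0.png

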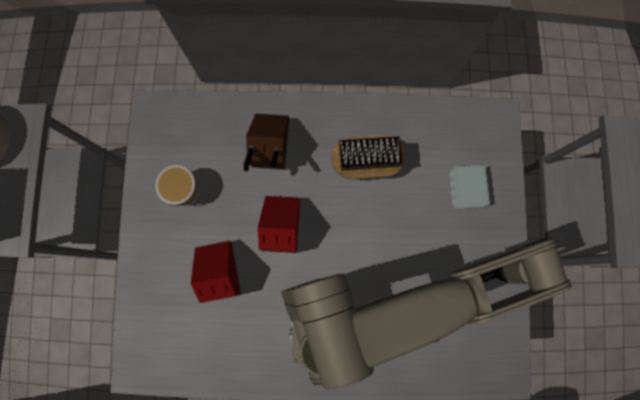

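Run:
```python
from h import *
s=snapshot("side"); save(s,"crop1.png",(310,200,430,320),5)
t=snapshot("top"); save(t,"crop2.png",(220,110,320,200),6)
for v in (s,t):
  for q in ["slicer","spatula","block","block_mouth","cake","cake_top"]:
    for r in pinpoint(q,v)[:3]:
        w=W(v,r["xyz"])
        if w[0]>500: print(q,round(r["p"],2),w.round(1),px(v,w).round())
```

```text
slicer 0.49 [617.8 268.4 193.5] [381. 258.]
spatula 0.7 [ 658.3 -159.6  152.2] [250. 229.]
spatula 0.64 [614.7 178.2 195. ] [354. 247.]
block 0.72 [718.4 218.2   8.3] [352. 290.]
block_mouth 0.89 [661.4 220.9 149.4] [361. 268.]
cake 0.81 [ 658.5 -161.8    4.4] [255. 238.]
cake_top 0.8 [ 656.4 -159.2  151.3] [250. 228.]
slicer 0.57 [617.5 265.7 190.9] [248. 157.]
spatula 0.53 [616.3 176.9 194.1] [274. 158.]
block 0.98 [720.9 213.4  -5.1] [270. 145.]
block_mouth 0.57 [660.5 218.3 150.2] [264. 149.]
cake 0.98 [ 660.5 -163.2    3.3] [366. 161.]
cake_top 0.64 [ 657.7 -163.6  149.9] [370. 152.]
```

View pics/crop1.png

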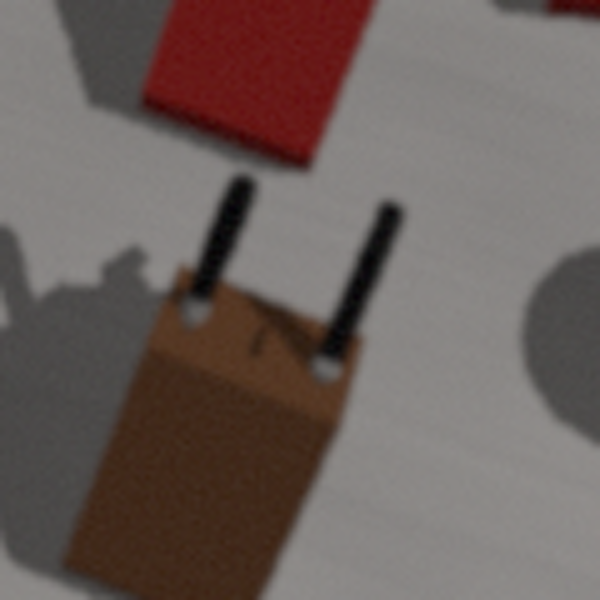

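View pics/crop2.png

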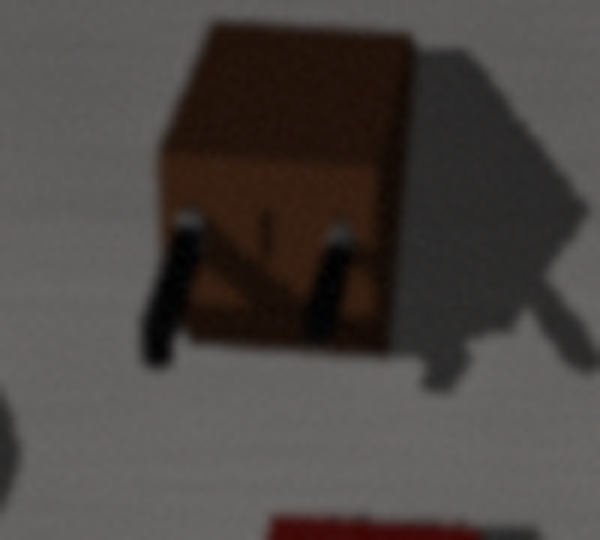

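Top view: the real block is brown at (268,142); the two red ones at (280,225) and (215,272) are decoys. It holds two handles: the left at (248,157) is longer with a hooked butt, which its blunt shadow confirms, so that is the slicer. The right one at (274,158) is slim with a ferrule, so that is the palette knife. Next I fit the block's and cake's yaw.

```bash
cat > fit.py <<'E'
from h import *
from scipy.optimize import minimize
prof=[(-95,0),(-95,115),(-25,185),(109,51),(109,0)]
BL=np.array([(x,y,z) for x,z in prof for y in(-65,65)],float)
CK=np.array([(x,y,z) for x in(-50,50) for y in(-110,110) for z in(91,151)],float)
def hull(v,P,p):
    c,s=np.cos(p[2]),np.sin(p[2]); Q=P.copy(); Q[:,0]=p[0]+c*P[:,0]-s*P[:,1]; Q[:,1]=p[1]+s*P[:,0]+c*P[:,1]
    u=np.array([px(v,q) for q in Q]); return cv2.convexHull((u*8).astype(np.float32)).round().astype(np.int32)
def cost(p,P,vs):
    p=np.array([p[0]*100,p[1]*100,p[2]]);e=0
    for v,m in vs:
        M=np.zeros((3200,5120),np.uint8); cv2.fillConvexPoly(M,hull(v,P,p),255)
        M=cv2.resize(M,(640,400),interpolation=cv2.INTER_AREA)/255.; e+=np.abs(M-m).sum()
    return e
if __name__=="__main__":
    S=[snapshot("side"),snapshot("top")]
    for P,g,col in ((BL,(7.2,2.16,-.02),"block"),(CK,(6.6,-1.62,-.02),"cake")):
        vs=[]
        for v in S:
            rs=regions_of(col,v); h=hull(v,P,np.array(g)*[100,100,1]); M=np.zeros((400,640),np.uint8); cv2.fillConvexPoly(M,(h/8).round().astype(np.int32),1)
            if not rs: continue
            b=max(rs,key=lambda r:(r["mask"]&(M>0)).sum()); m=b["mask"].astype(np.uint8); m=cv2.morphologyEx(m,cv2.MORPH_OPEN,np.ones((3,3)))
            print(col,b["p"],m.sum(),M.sum(),(m&M).sum()); vs.append((v,m))
        for sub in ([vs[0]],[vs[-1]],vs):
            r=min((minimize(cost,(g[0],g[1],y0),args=(P,sub),method="Nelder-Mead",options=dict(initial_simplex=np.array([(g[0],g[1],y0),(g[0]+.08,g[1],y0),(g[0],g[1]+.08,y0),(g[0],g[1],y0+.06)]),maxfev=90)) for y0 in (-.08,0.03)),key=lambda r:r.fun)
            print((r.x*[100,100,57.3]).round(1),r.fun.round(1))
E
python3 fit.py
```

```text
block 0.61 2585 2827 2567
block 0.83 1914 2190 1892
[721.1 219.7  -3.6] 189.1
[720.3 211.6  -2.1] 277.1
[720.7 217.8  -2.8] 627.5
cake 0.62 3366 2368 2332
cake 0.68 2718 2026 1982
[ 669.3 -148.     7.8] 1058.1
[ 645.8 -161.6    1.5] 793.2
[ 658.2 -156.1    7. ] 1891.0
```

Call:
play_rows --increments '[[1,[0,0,-25],0.1155],[1,[0,0,-25],0.1155],[1,[0,0,-25],0.1155],[1,[0,0,-25],0.116],[1,[14,-34,0],0],[1,[14,-34,0],0],[1,[14,-34,0],0],[1,[14,-34,0],0],[1,[14,-34,0],0],[1,[14,-34,0],0],[1,[14,-34,0],0],[1,[14,-34,0],0]]' --force 60

```text
time: 3.0
tool_pos: [366.7, -281.5, 331.5]
tcp_rot: [180.0, -0.0, -2.8]
ft_force: [0.9, -1.1, 0.0]
finger_gap: 85.6
grip_force: 0.0
```

Call:
play_rows --increments '[[1,[14,-34,0],0],[1,[14,-34,0],0],[1,[14,-34,0],0],[1,[14,-34,0],0],[1,[14,-34,0],0],[1,[14,-34,0],0],[1,[14,-34,0],0],[1,[14,-34,0],0],[1,[14,-34,0],0],[1,[14,-34,0],0],[1,[14,-34,0],0],[1,[14,-34,0],0]]'

```text
time: 4.0
tool_pos: [554.5, 118.1, 331.4]
tcp_rot: [-180.0, -0.0, -2.8]
ft_force: [1.4, -0.9, -0.0]
finger_gap: 85.5
grip_force: 0.0
```

Call:
play_rows --increments '[[1,[0,-16,0],0],[1,[0,0,0],0],[1,[0,0,0],0]]'

```text
time: 4.25
tool_pos: [554.7, 132.9, 331.0]
tcp_rot: [180.0, 0.0, -2.7]
ft_force: [0.7, -0.1, 0.1]
finger_gap: 85.5
grip_force: 0.0
```

Call:
play_rows --increments '[[1,[14.4,-34.2,0],0],[1,[14.4,-34.2,0],0],[1,[14.4,-34.2,0],0],[1,[14.4,-34.2,0],0],[1,[0,0,25],0],[1,[0,0,20],0],[1,[0,0,0],0]]'

```text
time: 4.83
tool_pos: [617.6, 264.4, 280.5]
tcp_rot: [179.8, 0.4, -2.8]
ft_force: [-1.2, -0.6, -1.1]
finger_gap: 85.3
grip_force: 0.0
```

Run:
```python
from h import *
S=[snapshot(n) for n in("side","top")]
for v in S:
  for q in ["slicer"]:
    for r in pinpoint(q,v)[:2]: print(q,round(r["p"],2),W(v,r["xyz"]).round(1))
st=sense(); print(st["tool_pos"],st["tcp_rot"])
a=[cv2.resize(S[0]["color"][190:310,320:440],(480,480),interpolation=2),np.zeros((480,1,3),np.uint8)]
b=S[1]["color"].copy()
p=px(S[0],np.r_[st["tool_pos"][:2],177]); print("tcp down at px",p,px(S[0],[619,267,192]))
cv2.imwrite("pics/c3.png",a[0][:,:,::-1])
```

```text
slicer 0.44 [618.1 271.4 192.1]
slicer 0.62 [619.7 265.2 191.4]
[619.64317858 264.99149627 288.67187663] [-1.79950712e+02 -1.42972878e-01 -2.86786196e+00]
tcp down at px [379.19477044 258.92244192] [380.48555492 258.10371053]
```

View pics/c3.png

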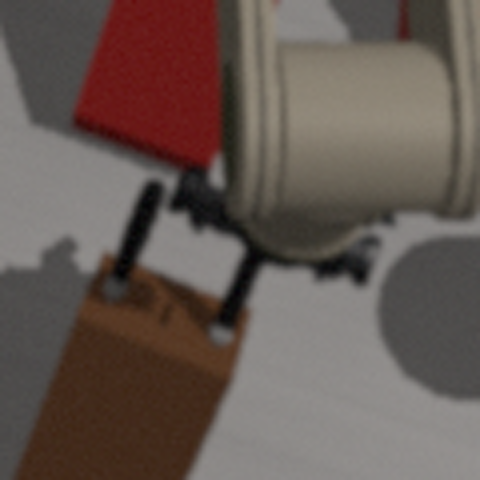

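Straddling the slicer's handle at crop (245,270), with the palette knife well clear to the left at (140,230). Now I descend.

Call:
play_rows --increments '[[1,[0,-2,20],0],[1,[0,0,20],0],[1,[0,0,20],0],[1,[0,0,20],0],[1,[0,0,15],0],[1,[0,0,12],0],[1,[0,0,0],0],[1,[0,0,0],0]]'

```text
time: 5.7
tool_pos: [619.4, 267.7, 180.3]
tcp_rot: [-180.0, -0.0, -2.8]
ft_force: [0.2, 0.3, 0.2]
finger_gap: 85.6
grip_force: 0.0
```

Call:
play_rows --increments '[[-1,[0,0,0],0],[-1,[0,0,0],0],[-1,[0,0,0],0],[-1,[0,0,0],0],[-1,[0,0,0],0],[-1,[0,0,0],0],[-1,[0,0,0],0],[-1,[0,0,0],0],[-1,[0,0,0],0],[-1,[0,0,0],0]]'

```text
time: 6.53
tool_pos: [619.2, 267.9, 179.7]
tcp_rot: [180.0, -0.0, -2.8]
ft_force: [-1.6, -1.3, 4.6]
finger_gap: 17.2
grip_force: 59.5
```

Call:
play_rows --increments '[[-1,[-4,0,-4],0],[-1,[-8,0,-8],0],[-1,[-12,0,-12],0],[-1,[-12,0,-12],0],[-1,[0,0,0],0]]' --force 80

```text
time: 6.95
tool_pos: [582.4, 270.7, 217.5]
tcp_rot: [-179.9, -0.1, -2.7]
ft_force: [-1.7, -0.2, -0.7]
finger_gap: 16.5
grip_force: 78.2
```

Call:
play_rows --increments '[[-1,[-13,0,-13],0],[-1,[-13,0,-13],0],[-1,[-13,0,-13],0],[-1,[-13,0,-13],0],[-1,[-13,0,-13],0],[-1,[-13,0,-13],0],[-1,[-13,0,-13],0],[-1,[-13,0,-13],0],[-1,[0,0,0],0],[-1,[0,0,0],0]]'

```text
time: 7.78
tool_pos: [479.6, 275.2, 319.4]
tcp_rot: [-180.0, -0.1, -2.8]
ft_force: [0.9, -0.1, -2.3]
finger_gap: 16.7
grip_force: 78.4
```

Run:
```python
from h import *
S=[snapshot(n) for n in("side","top")]
for v in S:
  for q in ["slicer","slicer_edge","spatula"]:
    for r in pinpoint(q,v)[:2]: print(q,round(r["p"],2),W(v,r["xyz"]).round(1),px(v,W(v,r["xyz"])).round())
st=sense(); print(st["tool_pos"],st["tcp_rot"])
a=np.hstack([cv2.resize(S[0]["color"][180:320,310:430],(360,420),interpolation=2),cv2.resize(S[1]["color"][110:250,200:320],(360,420),interpolation=2)])
cv2.imwrite("pics/c4.png",a[:,:,::-1])
```

```text
slicer 0.45 [478.9 277.2 331.5] [404. 205.]
slicer_edge 0.52 [574.  272.  220.5] [388. 243.]
spatula 0.66 [615.4 175.8 192.1] [353. 247.]
slicer 0.72 [479.8 270.6 327.6] [238. 189.]
spatula 0.68 [616.2 178.8 191.3] [273. 158.]
[479.3901459  274.63826384 318.45914482] [ 1.79966599e+02  6.51409511e-02 -2.81036646e+00]
```

View pics/c4.png

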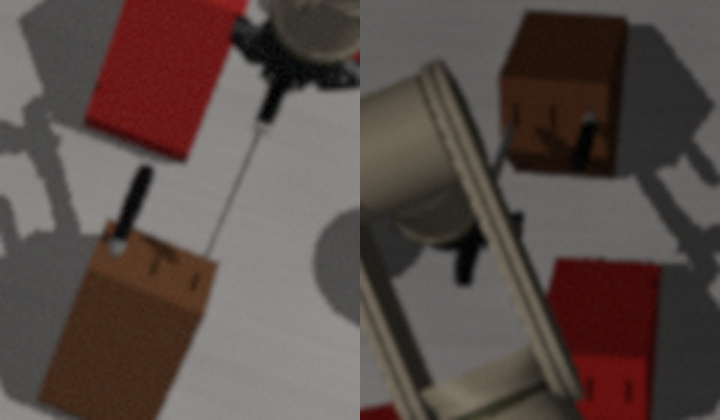

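Call:
play_rows --increments '[[-1,[0,0,-20],0],[-1,[0,0,-20],0],[-1,[0,0,-20],0],[-1,[16,0,0],0],[-1,[16,0,0],0],[-1,[16,0,0],0],[-1,[16,0,0],0],[-1,[16,0,0],0],[-1,[16,0,0],0],[-1,[0,0,0],0],[-1,[0,0,0],0]]'

```text
time: 9.1
tool_pos: [575.6, 269.9, 378.2]
tcp_rot: [180.0, 0.1, -2.8]
ft_force: [0.6, 0.2, -1.8]
finger_gap: 16.6
grip_force: 78.4
```

Call:
play_rows --increments '[[-1,[0,0,15],0],[-1,[0,0,15],0],[-1,[0,0,15],0],[-1,[0,0,10],0],[-1,[0,0,10],0],[-1,[0,0,10],0],[-1,[0,0,10],0],[-1,[0,0,0],0]]' --force 30

```text
time: 9.77
tool_pos: [575.4, 270.1, 293.0]
tcp_rot: [180.0, -0.0, -2.8]
ft_force: [4.4, 0.1, -0.7]
finger_gap: 16.9
grip_force: 77.0
```

Call:
play_rows --increments '[[-1,[0,0,10],0],[-1,[0,0,10],0],[-1,[0,0,10],0],[-1,[0,0,10],0],[-1,[0,0,10],0],[-1,[0,0,0],0]]'

```text
time: 10.27
tool_pos: [574.4, 269.7, 241.0]
tcp_rot: [179.9, 0.2, -2.8]
ft_force: [3.6, -0.3, 0.2]
finger_gap: 16.5
grip_force: 73.5
```

```bash
cat > look.py <<'E'
from h import *
import sys
S=[snapshot(n) for n in("side","top")]
for v in S:
  for q in ["slicer","slicer_edge","spatula","cake_top"]:
    for r in pinpoint(q,v)[:2]: print(q,round(r["p"],2),W(v,r["xyz"]).round(1),px(v,W(v,r["xyz"])).round())
st=sense(); print(st["tool_pos"],st["tcp_rot"],st["ft_force"],st["wrist_torque"],st["grip_force"],st["finger_gap"])
if len(sys.argv)>1:
  p=[px(v,st["tool_pos"]).astype(int) for v in S]; o=[]
  for v,(x,y) in zip(S,p):
    x=min(max(x,60),580);y=min(max(y,60),340); o.append(cv2.resize(v["color"][y-60:y+60,x-60:x+60],(400,400),interpolation=2)); print("crop origin",x-60,y-60)
  cv2.imwrite("pics/"+sys.argv[1],np.hstack(o)[:,:,::-1])
E
python3 look.py c5.png
```

```text
slicer 0.65 [578.3 269.5 253.8] [388. 242.]
slicer_edge 0.48 [702.8 263.1 182.7] [371. 284.]
spatula 0.59 [533.6 550.4   3.7] [458. 271.]
spatula 0.47 [ 657.5 -163.1    1.6] [255. 238.]
cake_top 0.57 [ 659.3 -156.8  152.2] [251. 229.]
slicer 0.64 [577.9 266.  254.2] [245. 164.]
slicer 0.36 [664.  221.8 150.7] [263. 148.]
slicer_edge 0.59 [705.2 257.4 181.6] [252. 134.]
spatula 0.58 [615.2 179.7 191.5] [273. 158.]
cake_top 0.94 [ 657.  -163.7  150.4] [370. 152.]
cake_top 0.74 [534.8 549.4  -2.4] [183. 190.]
[575.01185637 270.192824   244.25753823] [ 1.79997959e+02  2.48958175e-02 -2.78798867e+00] [ 0.29848194  0.30104647 -2.2994126 ] [ 0.01801206  0.07315286 -0.03361488] 73.34367513656616 16.56372899924825
crop origin 327 181
crop origin 183 105
```

View pics/c5.png

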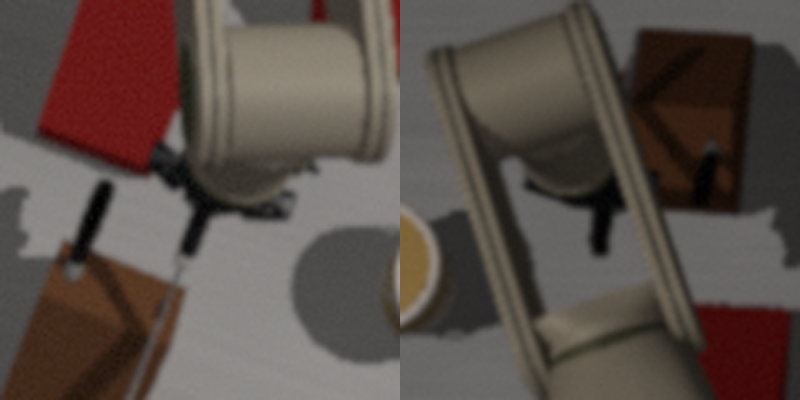

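The side crop shows the blade lying on the block's ridge and tilting as planned: about 22° is left, matching the geometry. I keep going down to level.

Call:
play_rows --increments '[[-1,[0,0,10],0],[-1,[0,0,10],0],[-1,[0,0,10],0],[-1,[0,0,10],0],[-1,[0,0,6],0],[-1,[0,0,4],0],[-1,[0,0,2],0],[-1,[0,0,0],0],[-1,[0,0,0],0]]'

```text
time: 11.52
tool_pos: [575.3, 270.1, 192.2]
tcp_rot: [180.0, -0.0, -2.8]
ft_force: [-0.7, 0.0, -0.6]
finger_gap: 16.8
grip_force: 72.8
```

```bash
python3 look.py
python3 - <<'E'
from h import *
# cake yaw from colour, top view: dark cake pixels near it, projected onto z=151
for n in("side","top"):
    v=snapshot(n); c=px(v,[658,-161,151]).astype(int); im=v["color"].astype(int)
    x0,y0=c[0]-55,c[1]-45; sub=im[y0:y0+90,x0:x0+110]
    dark=(sub.max(2)<60).astype(np.uint8); np.save
    m=cv2.morphologyEx(dark,cv2.MORPH_CLOSE,np.ones((7,7)))
    k,l,st,_=cv2.connectedComponentsWithStats(m); i=1+st[1:,4].argmax()
    pts=np.argwhere(l==i)[:,::-1]+[x0,y0]
    K=np.array(v["intrinsics"]);T=np.array(v["world_from_camera"])
    u=cv2.undistortPoints(pts.reshape(-1,1,2).astype(np.float32),K,np.array([v["k1"],0,0,0,0.]))[:,0]
    r=(T[:3,:3]@np.c_[u,np.ones(len(u))].T).T; t=(151-T[2,3])/r[:,2]; w=(T[:3,3]+r*t[:,None])[:,:2]
    print(n,len(w),cv2.minAreaRect(w.astype(np.float32)))
E
```

```text
slicer 0.64 [580.5 270.8 211. ] [386. 246.]
slicer 0.29 [613.6 179.6 192.5] [354. 247.]
slicer_edge 0.53 [723.7 266.  184.9] [370. 291.]
spatula 0.53 [615.4 176.3 195.5] [353. 247.]
cake_top 0.62 [ 656.3 -158.1  151.5] [251. 228.]
slicer 0.48 [583.6 266.3 206.5] [247. 166.]
slicer_edge 0.58 [725.7 259.6 183.6] [252. 128.]
spatula 0.56 [615.9 178.6 192.8] [273. 158.]
cake_top 0.93 [ 658.8 -164.6  151.3] [371. 151.]
[575.211514   270.12258252 192.3175215 ] [ 1.79997455e+02 -4.42935279e-03 -2.79241820e+00] [ 0.94956778 -0.16671226  0.92304612] [ 0.03915245 -0.34286357  0.01415346] 72.78900504112244 16.90944216569305
side 1917 ((662.3710327148438, -157.66860961914062), (106.1833724975586, 225.08078002929688), 5.288811683654785)
top 4074 ((608.4750366210938, -150.97427368164062), (216.9953155517578, 376.2114562988281), 1.2141187191009521)
```

Call:
play_rows --increments '[[-1,[0,0,3],0],[-1,[0,0,1],0],[-1,[0,0,0],0],[-1,[0,0,0],0],[-1,[0,0,0],0],[-1,[0,0,-10],0],[-1,[0,0,-20],0],[-1,[0,0,-25],0],[-1,[0,0,-25],0],[-1,[0,0,-20],0],[-1,[0,0,0],-0.07],[-1,[0,0,0],-0.071]]' --force 100

```text
time: 13.12
tool_pos: [575.3, 270.2, 290.2]
tcp_rot: [-180.0, -0.1, 5.4]
ft_force: [0.0, 1.1, -3.4]
finger_gap: 16.4
grip_force: 100.5
```

```bash
python3 look.py
```

```text
slicer 0.5 [583.  271.8 304.3] [391. 240.]
slicer_edge 0.54 [724.7 284.7 282.2] [380. 289.]
spatula 0.73 [612.7 180.7 193.6] [355. 247.]
cake_top 0.75 [ 657.4 -158.8  150.2] [250. 229.]
cake_top 0.75 [663.1 220.5 151.1] [361. 269.]
slicer 0.53 [579.8 267.2 301.5] [242. 160.]
spatula 0.65 [614.8 177.9 188.8] [273. 159.]
cake_top 0.57 [ 659.1 -163.7  150.9] [370. 151.]
[575.01342771 270.11875268 288.02570632] [1.79991082e+02 3.41398954e-02 5.25106699e+00] [-0.23850904  0.16705095 -1.17476829] [ 0.01254833  0.0379455  -0.04036531] 100.42492747306824 16.24076375198318
```

Call:
play_rows --increments '[[-1,[-3,12,0],0],[-1,[-6,25,0],0],[-1,[-6,25,0],0],[-1,[-6,25,0],0],[-1,[-6,25,0],0],[-1,[-6,25,0],0],[-1,[-6,25,0],0],[-1,[-6,25,0],0],[-1,[-6,25,0],0],[-1,[-6,25,0],0],[-1,[-6,25,0],0],[-1,[-6,25,0],0]]'

```text
time: 14.62
tool_pos: [532.2, -23.7, 288.5]
tcp_rot: [180.0, -0.0, 5.3]
ft_force: [1.4, -0.8, -1.7]
finger_gap: 16.4
grip_force: 100.3
```

Call:
play_rows --increments '[[-1,[-6,25,0],0],[-1,[-6,25,0],0],[-1,[-6,25,0],0],[-1,[-6,25,0],0],[-1,[-6,25,0],0],[-1,[-5,15,0],0],[-1,[-2,10,0],0],[-1,[0,0,0],0],[-1,[0,0,15],0],[-1,[0,0,15],0],[-1,[0,0,10],0],[-1,[0,0,0],0]]'

```text
time: 15.62
tool_pos: [508.7, -173.3, 245.4]
tcp_rot: [-179.9, 0.2, 5.3]
ft_force: [-0.8, 0.1, -2.5]
finger_gap: 16.2
grip_force: 100.4
```

```bash
python3 look.py c6.png
```

```text
slicer 0.73 [ 516.2 -169.1  262.1] [259. 177.]
slicer 0.44 [614.8 176.3 192.3] [353. 247.]
slicer_edge 0.88 [ 661.1 -157.1  238.8] [246. 223.]
spatula 0.62 [612.9 177.7 192.9] [354. 247.]
spatula 0.6 [ 7.199e+02  2.168e+02 -1.000e-01] [351. 290.]
cake_top 0.95 [ 658.8 -160.   155. ] [250. 228.]
cake_top 0.58 [533.9 551.6   1.3] [458. 271.]
slicer 0.52 [ 518.5 -175.   265.4] [378. 183.]
slicer 0.45 [ 563.  -556.     4.1] [465. 188.]
slicer_edge 0.55 [ 658.  -163.6  237.3] [373. 145.]
spatula 0.49 [614.6 181.5 189.3] [272. 159.]
cake_top 0.85 [ 659.8 -165.8  148.2] [371. 151.]
[ 510.10354299 -174.85093667  248.79388014] [ 1.79977480e+02 -3.83776862e-02  5.28799244e+00] [ 0.36448829 -0.51006607 -0.78684023] [ 0.02339094  0.08123824 -0.02429147] 100.37650108337402 16.09515879152516
crop origin 198 116
crop origin 317 126
```

View pics/c6.png

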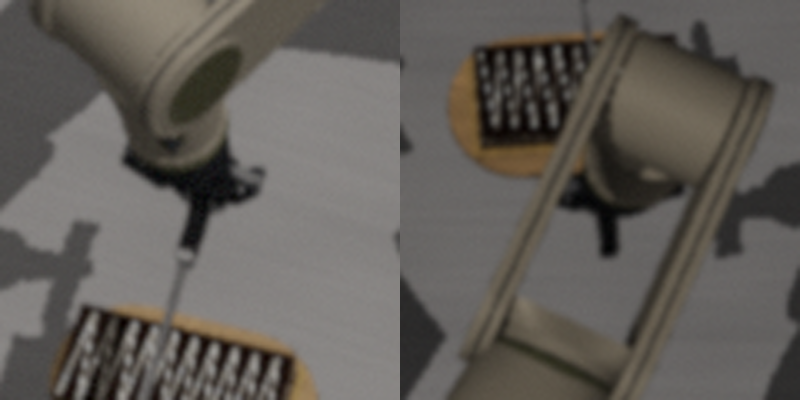

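The blade lies square across the middle of the cake, edge about 87 mm above the cake top. I lower it 47 mm and check.

Call:
play_rows --increments '[[-1,[0,0,12],0],[-1,[0,0,12],0],[-1,[0,0,10],0],[-1,[0,0,8],0],[-1,[0,0,4],0],[-1,[0,0,0],0],[-1,[0,0,0],0],[-1,[0,0,0],0],[-1,[0,0,0],0],[-1,[0,0,0],0],[-1,[0,0,0],0]]'

```text
time: 17.03
tool_pos: [510.1, -174.8, 202.8]
tcp_rot: [180.0, -0.0, 5.3]
ft_force: [-0.3, -0.5, -1.4]
finger_gap: 16.2
grip_force: 100.4
```

```bash
python3 look.py
```

```text
slicer 0.68 [ 514.4 -173.   218.4] [260. 181.]
slicer_edge 0.53 [718.2 219.    4.4] [352. 290.]
slicer_edge 0.49 [ 660.7 -157.6  193.3] [248. 226.]
spatula 0.67 [613.5 180.4 191. ] [354. 247.]
cake_top 0.95 [ 661.1 -158.2  153.1] [250. 229.]
cake_top 0.72 [532.8 549.1   2. ] [458. 271.]
slicer 0.66 [ 516.7 -176.1  217.5] [376. 187.]
slicer 0.18 [531.1 545.5  -1.4] [184. 191.]
slicer_edge 0.65 [ 663.4 -163.8  197.2] [372. 147.]
spatula 0.54 [615.2 179.9 190. ] [273. 159.]
cake_top 0.8 [ 660.3 -163.2  149.4] [370. 151.]
[ 509.88949876 -174.7396026   202.26246148] [-1.79997297e+02  1.30575320e-03  5.28950840e+00] [ 1.10784886 -1.32357262 -2.35808056] [-0.06287922  0.07521109 -0.04665049] 100.37686228752136 16.11179686991432
```

Edge at about (662, -161, 195) against the cake top at (660, -161, 151), and tilt about 2°. That is inside every limit, so I hand in.

```bash
python3 -c "
from bench import *
print(hand_in())"
```

```text
the job is handed in; nothing more can be done
None
```

The job is handed in, with no verdict shown: the gripper holds the slicing knife level (about 2° tilt), edge down, square across the middle of the cake and about 44 mm above it, with the palette knife still in its slot.

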